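# Find the softest vibration mount and push its tag down

## Robot

A 7-joint arm with a two-finger parallel gripper is mounted at the origin on a cart in front of the work surface, level with it; the furniture and walls round the work are solid. World frame = base frame: x ahead of the robot, y to its left, z up, the work surface at z = 0. Lengths are in m, angles in degrees, forces in N, time in s.
With the tool pointing down it reaches from about 0.425 to 0.875 m from the base axis. Payload 4.7 kg.
Tool frame: the origin (TCP) lies on the centre line of the jaws, within the pads' length; the fingertips stand 25 mm ahead of it and the grasp point (between the pads) lies 6 mm ahead of it; z points along the fingers, y is the direction in which the jaws open and shut (so a half turn about z gives the same grasp; the last joint's range is limited). The gripper opens to 87 mm and grips with 3 to 60 N. Pads are 19 mm wide; open, the fingers measure 117 mm over their backs; the gripper's body (75 mm by 190 mm) begins 51 mm behind the grasp point.
Start: joints at [-65.541, 18.392, -4.016, 83.108, 1.295, 78.541, -3.26], TCP at [0.261, 0.595, 0.248] pointing down, gripper open.
Joint ranges: [-163.93, 163.93], [-17.29, 119.83], [-79.2, 71.16], [3.27, 140.29], [-89.18, 269.18], [5.43, 117.66], [-154.24, 154.24]. Speed limits (degrees/s): [147.25, 147.25, 180, 180, 180, 180, 180].

## Interface

Orientations are given as [roll, pitch, yaw] about the fixed x, y, z axes, in that order (R = Rz(yaw) Ry(pitch) Rx(roll)).
In Python, from cell import env gives the robot as it stands.
- The arm moves only by the shell command python3 -m creep 'ROWS' [OPENING] [FORCE]. ROWS is JSON, a list of rows, each an object of numbers: "tx", "ty", "tz": the shift along the tool's x, y, z in m; "rx", "ry", "rz": the turn, a rotation vector about the tool's x, y, z in degrees. In form: [{"tx": .., "ty": .., "tz": .., "rx": .., "ry": .., "rz": ..}, ...]. A call has 1 to 20 rows; each row shifts and turns the commanded pose from where the row before left it, along the tool's axes as they then stand; what a row does not reach is not made up. A row lasts 1/8 s, in which the tool goes at most 62.5 mm and 10.7 degrees, less where a joint would pass 70% of its speed; a pose out of reach is approached as far as the arm can. A call is refused whole if a number of a shift passes 0.0625 or a number of a turn 10.7, either way. A call with a gripper value outside its range is refused whole. OPENING is the finger opening in m, from 0 to 0.087, set as the call begins (- or left out, the last holds). The fingers move at their own pace and stop on an object; FORCE is the grip in N (left out, the last holds). Time passes only in rows, so rows that do not move let the fingers close. It gives the time, the measured TCP pose, the force and the opening at its end, in the units of the state.
- env.get_obs(): the state, without advancing time (a new reading comes with each control period).
- env.read_camera(name): name is "scene" or "top" or "wrist"; returns a dict with "pixels" (384x512x3 uint8, red, green, blue), "intrinsics" (3x3 intrinsics, pixels), "R" (3x3) and "t" (3): a world point X has camera coordinates R X + t. Camera axes: x right, y down, z forward; pixel columns grow to the right and rows downward; lengths in m; the calibration is good to about 2 mm. A picture is of the moment at which its call begins. There is no depth.
- env.sign_off(): hands the job in, once; it reports no verdict.
The state is a dict: "time_s": time; "qpos": joint angles; "joint_velocities": joint speeds; "effort": joint torques, N m; "tool_pos": TCP position; "tool_rot": TCP orientation; "force": force on the tool from outside, world axes, zero at the start; "wrist_torque": the same for the moment, N m; "grip_width": finger opening in m.
Only numpy, scipy, OpenCV 4.12 (cv2) and the standard library are available. Lean on these libraries where they do the work, as an engineer would, in place of code of your own. Each camera call takes 0.05 s, during which the arm holds its last target.

## Task

Three vibration mounts stand in a row on the test plate, each with a round spring pad and, on the side nearest you, a white push tag. Going from left to right, press each pad gently with the fingertips, a few millimetres, to feel its spring; then push the tag of the softest mount all the way down. Leave the other two tags up, and do not pick up or shift the loose bearing, shaft collar and spacer block.

Things in the scene. Friction and masses are not known exactly. Their poses are not given: they have to be found in the camera images.
- test_plate: flat aluminium plate on the worktop, 114 (x) x 206 (y) mm, top face 10 mm above the worktop; fixed. Origin: centre of its underside, at worktop height. +y runs along the row of three mounts toward the left end (seen from the robot), -x is the side nearest the robot, where the tags are.
- mount_a: one of three vibration mounts of identical looks, in a row 62 mm apart on the plate (which one stands left, in the middle or right varies). Its base is 98 (x) x 56 (y) mm. Origin: centre of the base's underside, on the plate's top face; axes parallel to the plate's. The round pad is centred 18 mm to its +x side, the tag 36 mm to its -x side; nothing on the mount is higher than the pad.
- pad_a_top (a point): centre of the top of mount_a's spring pad: a black rubber-topped disc 40 mm across on a visible coil spring, 62 mm above the worktop at rest. Moves with the pad.
- pad_a (a joint): how far mount_a's pad is pressed down: 0 at rest, 0.018 m at its stop; it springs back when let go. Every pad has the same 1 N preload, then the force grows in proportion to depth; the three springs differ clearly in stiffness (each at least 1.6 times the next softer one), the softest needing about 7 N and the stiffest about 21 N at the stop.
- tag_a_top (a point): centre of the top of mount_a's tag: a white T-shaped tab, head 12 (x) x 26 (y) x 4 mm, standing in a grey guide 17 x 32 mm whose top is 32 mm above the worktop. The tag's top is 50 mm above the worktop when up and 36 mm when fully down, where the head rests on the guide. Moves with the tag.
- tag_a (a joint): how far mount_a's tag is pushed down: 0 fully up (starts at 0 to 0.002), 0.014 m fully down. It slides with about 3 N of friction and stays where it is left.
- mount_b: one of three vibration mounts of identical looks, in a row 62 mm apart on the plate (which one stands left, in the middle or right varies). Its base is 98 (x) x 56 (y) mm. Origin: centre of the base's underside, on the plate's top face; axes parallel to the plate's. The round pad is centred 18 mm to its +x side, the tag 36 mm to its -x side; nothing on the mount is higher than the pad.
- pad_b_top (a point): centre of the top of mount_b's spring pad: a black rubber-topped disc 40 mm across on a visible coil spring, 62 mm above the worktop at rest. Moves with the pad.
- pad_b (a joint): how far mount_b's pad is pressed down: 0 at rest, 0.018 m at its stop; it springs back when let go. Every pad has the same 1 N preload, then the force grows in proportion to depth; the three springs differ clearly in stiffness (each at least 1.6 times the next softer one), the softest needing about 7 N and the stiffest about 21 N at the stop.
- tag_b_top (a point): centre of the top of mount_b's tag: a white T-shaped tab, head 12 (x) x 26 (y) x 4 mm, standing in a grey guide 17 x 32 mm whose top is 32 mm above the worktop. The tag's top is 50 mm above the worktop when up and 36 mm when fully down, where the head rests on the guide. Moves with the tag.
- tag_b (a joint): how far mount_b's tag is pushed down: 0 fully up (starts at 0 to 0.002), 0.014 m fully down. It slides with about 3 N of friction and stays where it is left.
- mount_c: one of three vibration mounts of identical looks, in a row 62 mm apart on the plate (which one stands left, in the middle or right varies). Its base is 98 (x) x 56 (y) mm. Origin: centre of the base's underside, on the plate's top face; axes parallel to the plate's. The round pad is centred 18 mm to its +x side, the tag 36 mm to its -x side; nothing on the mount is higher than the pad.
- pad_c_top (a point): centre of the top of mount_c's spring pad: a black rubber-topped disc 40 mm across on a visible coil spring, 62 mm above the worktop at rest. Moves with the pad.
- pad_c (a joint): how far mount_c's pad is pressed down: 0 at rest, 0.018 m at its stop; it springs back when let go. Every pad has the same 1 N preload, then the force grows in proportion to depth; the three springs differ clearly in stiffness (each at least 1.6 times the next softer one), the softest needing about 7 N and the stiffest about 21 N at the stop.
- tag_c_top (a point): centre of the top of mount_c's tag: a white T-shaped tab, head 12 (x) x 26 (y) x 4 mm, standing in a grey guide 17 x 32 mm whose top is 32 mm above the worktop. The tag's top is 50 mm above the worktop when up and 36 mm when fully down, where the head rests on the guide. Moves with the tag.
- tag_c (a joint): how far mount_c's tag is pushed down: 0 fully up (starts at 0 to 0.002), 0.014 m fully down. It slides with about 3 N of friction and stays where it is left.
- bearing: small loose ball bearing, a ring 26 mm across and 8 mm high, lying to the left of the plate, on the side nearest the robot. Origin: centre of its underside.
- shaft_collar: black loose shaft collar, a ring 26 mm across and 10 mm high, lying near the plate's right front corner, nearest the robot. Origin: centre of its underside.
- spacer_block: loose light-grey metal block with two holes, 20 x 50 x 25 mm high, lying to the left of the plate. Origin: centre of its underside.

How it is judged:
By the outcome, as a careful person would: the job done as asked, in the order asked, and still so for the second after the job is handed in, with the robot touching nothing.
It also fails if it takes over 45 s, if anything falls off the work surface, if the arm or the gripper's body presses on something with over 40 N, if the wrist force passes 120 N, or if a joint passes its speed limit or range.

## Working session

There is one attempt and no reset: what is moved stays moved. The work goes in short steps, Python scripts to look and compute and a shell command to move; the robot and the scene stay as the last step left them, time stands still between calls to the robot, and variables do not carry over. Pictures are saved under pics/ and viewed, and the job is handed in when it is done.

```bash
mkdir -p pics; ls
python3 - <<'E'
from cell import env
import cv2
print(env.get_obs())
for n in ("top","scene"):
    c=env.read_camera(n); cv2.imwrite(f"pics/{n}0.png",c["pixels"][:,:,::-1]); print(n,c["intrinsics"],c["R"],c["t"])
E
```

```text
pics
{'time_s': 0.0, 'qpos': array([-65.54077513,  18.4398788 ,  -4.01603606,  83.17399823,
         1.29491974,  78.54124512,  -3.26044517]), 'joint_velocities': array([-0.03311185, -0.0390293 ,  0.11609235,  0.02076822,  0.06712942,
        0.01801505, -0.00709474]), 'effort': array([ 6.15458430e-05, -4.91287315e+01, -4.03723642e-01, -3.12531531e+01,
       -6.38803001e-02,  4.33986972e-02,  1.63577861e-04]), 'tool_pos': array([0.26059807, 0.59492467, 0.24646018]), 'tool_rot': array([-1.79890119e+02,  5.49323389e-03,  1.56350528e+02]), 'force': array([-0.01393153,  0.42723237, -0.61850717]), 'wrist_torque': array([-0.00632159, -0.00727947,  0.01306046]), 'grip_width': 0.08734523858038531}
top [[376.62092037   0.         257.64975887]
 [  0.         376.62092037 190.88304355]
 [  0.           0.           1.        ]] [[ 0.01426277 -0.99974861  0.01730009]
 [-0.98470933 -0.01704827 -0.17336922]
 [ 0.17362057 -0.01456284 -0.98470494]] [0.34759843 0.4989939  0.85236606]
scene [[465.21786161   0.         253.54594281]
 [  0.         465.21786161 200.90071823]
 [  0.           0.           1.        ]] [[-0.53262338 -0.84601432  0.02391887]
 [-0.46011576  0.26572272 -0.84716287]
 [ 0.71035613 -0.4622242  -0.53079466]] [0.54349485 0.19290662 0.72577071]
```

View pics/top0.png

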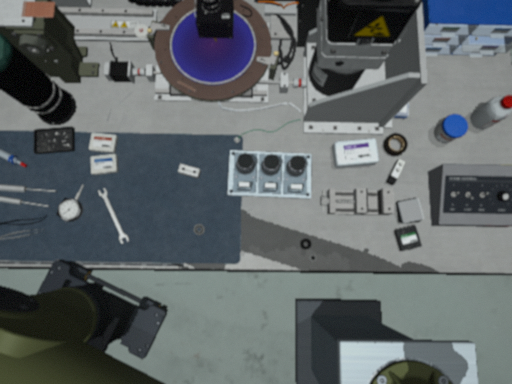

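View pics/scene0.png

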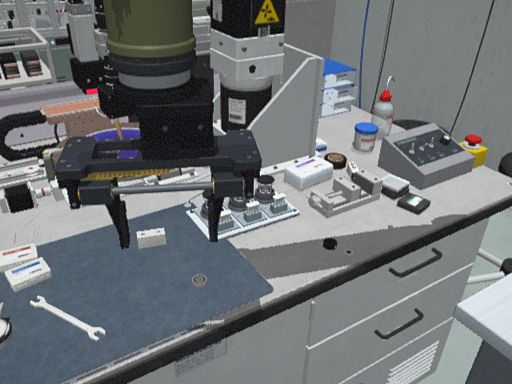

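The top view shows the plate at about columns 228–311 and rows 150–197. The pads are the dark discs near (246,163), (271,164) and (296,165), and the tags are the white spots around row 185. I'll zoom in to measure.

```bash
cat > h.py <<'E'
import numpy as np, cv2
from cell import env
def ray(c,uv,z):
    K,R,t=c["intrinsics"],c["R"],c["t"]
    o=-R.T@t; d=R.T@np.linalg.inv(K)@np.array([uv[0],uv[1],1.]); return o+d*(z-o[2])/d[2]
def proj(c,X):
    p=c["intrinsics"]@(c["R"]@np.asarray(X)+c["t"]); return p[:2]/p[2]
def crop(c,x0,y0,x1,y1,s,name):
    cv2.imwrite(name,cv2.resize(c["pixels"][y0:y1,x0:x1,::-1],None,fx=s,fy=s,interpolation=cv2.INTER_CUBIC))
E
python3 - <<'E'
from h import *
c=env.read_camera("top")
crop(c,220,142,320,206,8,"pics/t1.png")
hsv=cv2.cvtColor(c["pixels"],cv2.COLOR_RGB2HSV)
g=hsv[...,2]
x0,y0=220,142
sub=c["pixels"][142:206,220:320]
for nm,m in (("dark",(g<50)),("white",(g>215)&(hsv[...,1]<25))):
    m=m.astype(np.uint8); m[:142]=0;m[206:]=0;m[:,:220]=0;m[:,320:]=0
    n,l,s,ce=cv2.connectedComponentsWithStats(m)
    for i in range(1,n):
        if s[i,4]>8: print(nm,s[i],ce[i].round(1),ray(c,ce[i],.062 if nm=="dark" else .049).round(4))
for uv in ((230,150),(311,152),(312,197),(228,195)): print(uv,ray(c,uv,.01).round(4))
E
```

```text
dark [239 155  13  12 124] [244.9 160.4] [0.5618 0.3866 0.062 ]
dark [265 156  13  12 115] [271.1 161.5] [0.5603 0.3251 0.062 ]
dark [292 157  12  12 118] [297.6 162.6] [0.5586 0.2629 0.062 ]
(230, 150) [0.6013 0.4255 0.01  ]
(311, 152) [0.6    0.2227 0.01  ]
(312, 197) [0.4859 0.2215 0.01  ]
(228, 195) [0.4874 0.4273 0.01  ]
```

View pics/t1.png

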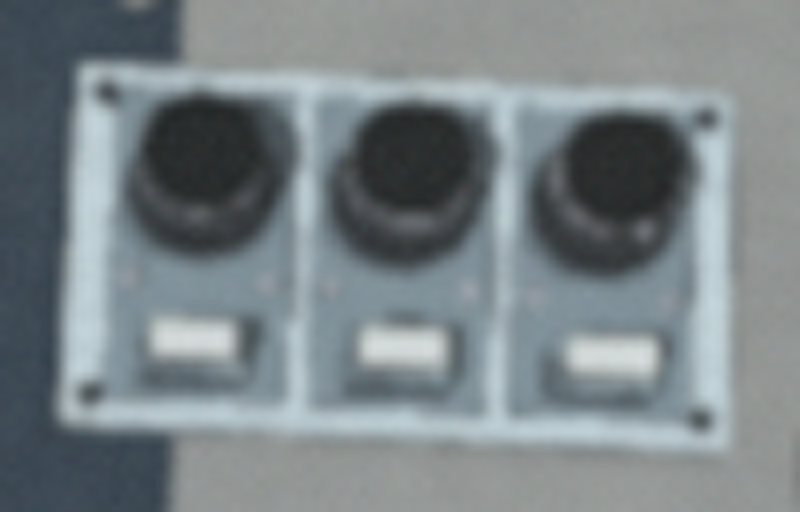

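Pads top at roughly (245.6,160.5), (272,162), (298.5,163) in the top view. Tags are at (244.1,184.5), (270.4,185.5), (296.5,186.6). I'll turn the tool to yaw 180° and close the fingers, which puts tool x along world -x, y along +y and z down.

```bash
python3 - <<'E'
from h import *
c=env.read_camera("top")
for uv in ((245.6,160.5),(272.2,161.8),(298.5,163)): print("pad",ray(c,uv,.062).round(4))
for uv in ((244.1,184.5),(270.4,185.5),(296.5,186.6)): print("tag",ray(c,uv,.049).round(4))
print(ray(c,(305,130),0.0),ray(c,(305,122),0.02))
E
python3 -m creep '[{"rz":-8},{"rz":-8},{"rz":-7.6},{},{}]' 0 20
```

```text
pad [0.5615 0.385  0.062 ]
pad [0.5595 0.3226 0.062 ]
pad [0.5578 0.2608 0.062 ]
tag [0.5067 0.3877 0.049 ]
tag [0.5054 0.3257 0.049 ]
tag [0.5038 0.2641 0.049 ]
[0.66085966 0.23592721 0.        ] [0.67486532 0.23864894 0.02      ]$[0]: bad value
```

```bash
python3 -m creep '[{"tx":0,"ty":0,"tz":0,"rx":0,"ry":0,"rz":-8},{"tx":0,"ty":0,"tz":0,"rx":0,"ry":0,"rz":-8},{"tx":0,"ty":0,"tz":0,"rx":0,"ry":0,"rz":-7.6},{"tx":0,"ty":0,"tz":0,"rx":0,"ry":0,"rz":0}]' 0 20
```

```text
time_s: 0.7
tool_pos: [0.2608, 0.5953, 0.2473]
tool_rot: [-180.0, -0.0, 179.9]
force: [0.6, 0.6, 0.1]
grip_width: 0.0548
```

```bash
python3 -m creep '[{"tx":-0.0376,"ty":-0.0262,"tz":0,"rx":0,"ry":0,"rz":0},{"tx":-0.0376,"ty":-0.0262,"tz":0,"rx":0,"ry":0,"rz":0},{"tx":-0.0376,"ty":-0.0262,"tz":0,"rx":0,"ry":0,"rz":0},{"tx":-0.0376,"ty":-0.0262,"tz":0,"rx":0,"ry":0,"rz":0},{"tx":-0.0376,"ty":-0.0262,"tz":0,"rx":0,"ry":0,"rz":0},{"tx":-0.0376,"ty":-0.0262,"tz":0,"rx":0,"ry":0,"rz":0},{"tx":-0.0376,"ty":-0.0262,"tz":0,"rx":0,"ry":0,"rz":0},{"tx":-0.0376,"ty":-0.0262,"tz":0,"rx":0,"ry":0,"rz":0},{"tx":0,"ty":0,"tz":0.04,"rx":0,"ry":0,"rz":0},{"tx":0,"ty":0,"tz":0.04,"rx":0,"ry":0,"rz":0},{"tx":0,"ty":0,"tz":0.02,"rx":0,"ry":0,"rz":0},{"tx":0,"ty":0,"tz":0,"rx":0,"ry":0,"rz":0},{"tx":0,"ty":0,"tz":0,"rx":0,"ry":0,"rz":0}]'
python3 - <<'E'
from h import *
for n in ("top","scene","wrist"):
    c=env.read_camera(n); o=env.get_obs(); p=o["tool_pos"]-[0,0,.025]
    print(n,proj(c,p),proj(c,[.5617,.3856,.062]))
    if n=="top": crop(c,200,120,340,220,5,"pics/t2.png")
    if n=="scene": crop(c,160,140,320,260,5,"pics/s2.png")
    if n=="wrist": crop(c,0,0,512,384,1,"pics/w2.png")
print(o)
E
```

```text
time_s: 2.33
tool_pos: [0.5622, 0.3864, 0.1495]
tool_rot: [179.9, 0.1, 179.9]
force: [0.6, -0.6, 0.6]
grip_width: 0.0004
top [244.5687647  152.80984086] [245.36014304 160.41978166]
scene [211.32248966 164.47479631] [212.59659516 192.95635671]
wrist [259.1442619 232.2002609] [258.17248372 200.04941482]
{'time_s': 2.475, 'qpos': array([-38.90312534,  25.24866989,   2.90828343,  85.26913826,
        -1.32521845,  69.32957568,  54.1339156 ]), 'joint_velocities': array([ 0.11149483,  0.1598331 ,  0.02391902,  0.41224187, -0.01884367,
       -0.22817294,  0.06006887]), 'effort': array([-1.84885453e-02, -5.36166251e+01,  1.10625755e+00, -2.97419375e+01,
       -2.35670828e-03,  7.46078999e-02, -3.28867573e-03]), 'tool_pos': array([0.56223868, 0.38621538, 0.14959442]), 'tool_rot': array([1.79889889e+02, 1.50044015e-01, 1.79942209e+02]), 'force': array([-0.85072564, -0.57481753, -0.02786516]), 'wrist_torque': array([ 0.04467632, -0.05121599,  0.0376338 ]), 'grip_width': 0.0006501890521627738}
```

View pics/s2.png

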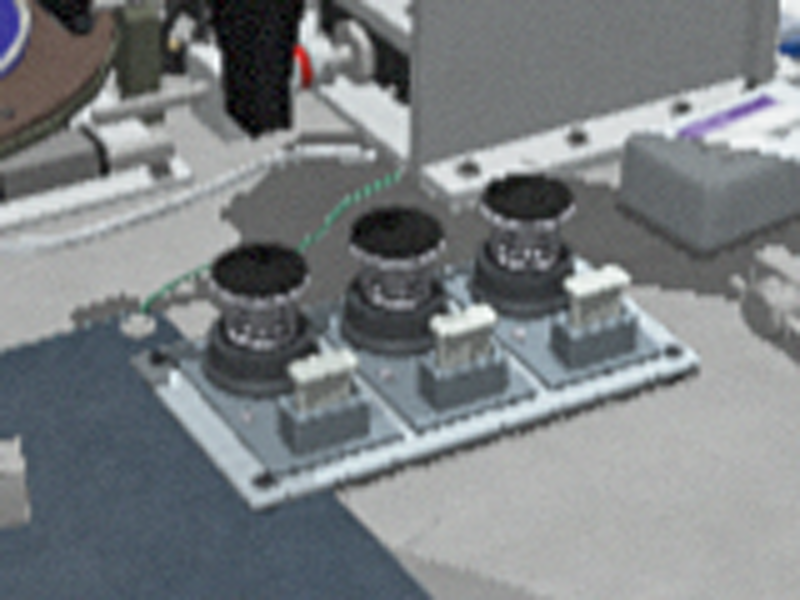

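View pics/w2.png

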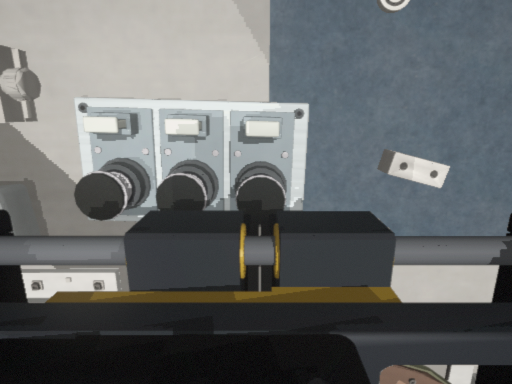

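Scene crop shows pad tops at full-image (212,193.6), (239,186), (265,179). These agree with the projections to within 1 px. The tags are all up, and the fingers are well clear above the left pad. Lowering now.

```bash
cat > f.py <<'E'
from h import *
F=[];Z=[];P=[]
for i in range(4):
    env.read_camera("scene"); o=env.get_obs(); F.append(o["force"]); P.append(o["tool_pos"])
print("F",np.mean(F,0).round(2),"sd",np.std(F,0).round(2)[2],"tip",(np.mean(P,0)-[0,0,.025]).round(4),"t",o["time_s"])
E
python3 -m creep '[{"tx":0,"ty":0,"tz":0.02,"rx":0,"ry":0,"rz":0},{"tx":0,"ty":0,"tz":0.02,"rx":0,"ry":0,"rz":0},{"tx":0,"ty":0,"tz":0.012,"rx":0,"ry":0,"rz":0},{"tx":0,"ty":0,"tz":0.003,"rx":0,"ry":0,"rz":0},{"tx":0,"ty":0,"tz":0,"rx":0,"ry":0,"rz":0},{"tx":0,"ty":0,"tz":0,"rx":0,"ry":0,"rz":0}]'; python3 f.py
python3 -m creep '[{"tx":0,"ty":0,"tz":0.004,"rx":0,"ry":0,"rz":0},{"tx":0,"ty":0,"tz":0.004,"rx":0,"ry":0,"rz":0},{"tx":0,"ty":0,"tz":0,"rx":0,"ry":0,"rz":0}]'; python3 f.py
```

```text
time_s: 3.22
tool_pos: [0.5619, 0.3859, 0.0934]
tool_rot: [179.9, 0.1, 179.9]
force: [-0.3, -0.8, -0.1]
grip_width: 0.0003
F [-0.14  0.11  0.07] sd 0.8 tip [0.5618 0.3858 0.0683] t 3.425
time_s: 3.8
tool_pos: [0.5615, 0.3857, 0.0845]
tool_rot: [180.0, 0.0, 180.0]
force: [0.2, 0.1, 1.2]
grip_width: 0.0004
F [-0.28  0.44  1.74] sd 0.19 tip [0.5616 0.3857 0.0598] t 4.0
```

```bash
python3 -m creep '[{"tx":0,"ty":0,"tz":0.002,"rx":0,"ry":0,"rz":0},{"tx":0,"ty":0,"tz":0.002,"rx":0,"ry":0,"rz":0},{"tx":0,"ty":0,"tz":0,"rx":0,"ry":0,"rz":0}]'; sed -i 's/range(4)/range(8)/' f.py; python3 f.py
```

```text
time_s: 4.38
tool_pos: [0.5616, 0.3857, 0.0807]
tool_rot: [180.0, 0.0, 179.9]
force: [-0.4, -0.2, 3.9]
grip_width: 0.0007
F [-0.22  0.32  3.61] sd 0.34 tip [0.5615 0.3857 0.0558] t 4.775
```

Left pad: 3.6 N at about 6.2 mm. Next, the middle pad.

```bash
python3 -m creep '[{"tx":0,"ty":0,"tz":-0.010,"rx":0,"ry":0,"rz":0},{"tx":0,"ty":0,"tz":-0.015,"rx":0,"ry":0,"rz":0},{"tx":0,"ty":0,"tz":0,"rx":0,"ry":0,"rz":0},{"tx":0.001,"ty":-0.0311,"tz":0,"rx":0,"ry":0,"rz":0},{"tx":0.001,"ty":-0.0311,"tz":0,"rx":0,"ry":0,"rz":0},{"tx":0,"ty":0,"tz":0,"rx":0,"ry":0,"rz":0},{"tx":0,"ty":0,"tz":0.010,"rx":0,"ry":0,"rz":0},{"tx":0,"ty":0,"tz":0.003,"rx":0,"ry":0,"rz":0},{"tx":0,"ty":0,"tz":0,"rx":0,"ry":0,"rz":0},{"tx":0,"ty":0,"tz":0,"rx":0,"ry":0,"rz":0}]'; python3 f.py
python3 -m creep '[{"tx":0,"ty":0,"tz":0.004,"rx":0,"ry":0,"rz":0},{"tx":0,"ty":0,"tz":0.004,"rx":0,"ry":0,"rz":0},{"tx":0,"ty":0,"tz":0,"rx":0,"ry":0,"rz":0}]'; python3 f.py
python3 -m creep '[{"tx":0,"ty":0,"tz":0.002,"rx":0,"ry":0,"rz":0},{"tx":0,"ty":0,"tz":0.002,"rx":0,"ry":0,"rz":0},{"tx":0,"ty":0,"tz":0,"rx":0,"ry":0,"rz":0}]'; python3 f.py
```

```text
time_s: 6.02
tool_pos: [0.5593, 0.3239, 0.0925]
tool_rot: [180.0, 0.0, 180.0]
force: [0.7, 0.5, -0.6]
grip_width: 0.0005
F [ 0.13 -0.06  0.1 ] sd 0.55 tip [0.5595 0.3235 0.0678] t 6.425
time_s: 6.8
tool_pos: [0.5595, 0.3234, 0.0847]
tool_rot: [180.0, 0.0, 179.9]
force: [-0.4, 0.2, 2.6]
grip_width: 0.0007
F [-0.09 -0.21  2.7 ] sd 0.42 tip [0.5595 0.3234 0.0599] t 7.2
time_s: 7.58
tool_pos: [0.5595, 0.3234, 0.0808]
tool_rot: [180.0, 0.0, 180.0]
force: [-1.2, -0.3, 5.3]
grip_width: 0.0004
F [-0.47 -0.71  5.3 ] sd 0.36 tip [0.5595 0.3234 0.0559] t 7.975
```

Middle pad: 5.3 N at the same depth. Next, the right pad.

```bash
python3 -m creep '[{"tx":0,"ty":0,"tz":-0.010,"rx":0,"ry":0,"rz":0},{"tx":0,"ty":0,"tz":-0.015,"rx":0,"ry":0,"rz":0},{"tx":0,"ty":0,"tz":0,"rx":0,"ry":0,"rz":0},{"tx":0.001,"ty":-0.0311,"tz":0,"rx":0,"ry":0,"rz":0},{"tx":0.001,"ty":-0.0311,"tz":0,"rx":0,"ry":0,"rz":0},{"tx":0,"ty":0,"tz":0,"rx":0,"ry":0,"rz":0},{"tx":0,"ty":0,"tz":0.010,"rx":0,"ry":0,"rz":0},{"tx":0,"ty":0,"tz":0.003,"rx":0,"ry":0,"rz":0},{"tx":0,"ty":0,"tz":0,"rx":0,"ry":0,"rz":0},{"tx":0,"ty":0,"tz":0,"rx":0,"ry":0,"rz":0}]'; python3 f.py
python3 -m creep '[{"tx":0,"ty":0,"tz":0.004,"rx":0,"ry":0,"rz":0},{"tx":0,"ty":0,"tz":0.004,"rx":0,"ry":0,"rz":0},{"tx":0,"ty":0,"tz":0,"rx":0,"ry":0,"rz":0}]'; python3 f.py
python3 -m creep '[{"tx":0,"ty":0,"tz":0.002,"rx":0,"ry":0,"rz":0},{"tx":0,"ty":0,"tz":0.002,"rx":0,"ry":0,"rz":0},{"tx":0,"ty":0,"tz":0,"rx":0,"ry":0,"rz":0}]'; python3 f.py
```

```text
time_s: 9.22
tool_pos: [0.5572, 0.2617, 0.0925]
tool_rot: [180.0, 0.0, 180.0]
force: [-0.4, 0.4, 0.9]
grip_width: 0.0007
F [ 0.04 -0.07 -0.22] sd 0.56 tip [0.5574 0.2613 0.0677] t 9.625
time_s: 10.0
tool_pos: [0.5575, 0.2612, 0.0848]
tool_rot: [180.0, 0.0, 180.0]
force: [-0.2, -1.1, 4.3]
grip_width: 0.0008
F [-0.55 -0.22  3.96] sd 0.36 tip [0.5575 0.2612 0.0599] t 10.4
time_s: 10.78
tool_pos: [0.5575, 0.2612, 0.0812]
tool_rot: [180.0, 0.0, 179.9]
force: [-1.5, -1.4, 8.5]
grip_width: 0.0004
F [-1.65 -0.93  8.16] sd 0.56 tip [0.5575 0.2612 0.0563] t 11.175
```

Pressed to the same depth, the pads read 3.6 N (left), 5.3 N (middle) and 8.2 N (right), so the left mount is clearly the softest. I'll go to its tag at about (0.507, 0.3873).

```bash
python3 -m creep '[{"tx":0,"ty":0,"tz":-0.010,"rx":0,"ry":0,"rz":0},{"tx":0,"ty":0,"tz":-0.02,"rx":0,"ry":0,"rz":0},{"tx":0,"ty":0,"tz":-0.01,"rx":0,"ry":0,"rz":0},{"tx":0.0126,"ty":0.0315,"tz":0,"rx":0,"ry":0,"rz":0},{"tx":0.0126,"ty":0.0315,"tz":0,"rx":0,"ry":0,"rz":0},{"tx":0.0126,"ty":0.0315,"tz":0,"rx":0,"ry":0,"rz":0},{"tx":0.0126,"ty":0.0315,"tz":0,"rx":0,"ry":0,"rz":0},{"tx":0,"ty":0,"tz":0,"rx":0,"ry":0,"rz":0},{"tx":0,"ty":0,"tz":0.02,"rx":0,"ry":0,"rz":0},{"tx":0,"ty":0,"tz":0.013,"rx":0,"ry":0,"rz":0},{"tx":0,"ty":0,"tz":0,"rx":0,"ry":0,"rz":0},{"tx":0,"ty":0,"tz":0,"rx":0,"ry":0,"rz":0}]'
python3 - <<'E'
from h import *
c=env.read_camera("scene"); o=env.get_obs(); print(o["tool_pos"],o["force"]); crop(c,160,140,320,260,5,"pics/s3.png")
E
```

```text
time_s: 12.68
tool_pos: [0.5074, 0.3866, 0.0875]
tool_rot: [-180.0, 0.0, 179.9]
force: [0.9, -0.4, 0.2]
grip_width: 0.0005
[0.507553   0.38698729 0.08792055] [ 0.65504646  0.03399659 -0.66539749]
```

View pics/s3.png

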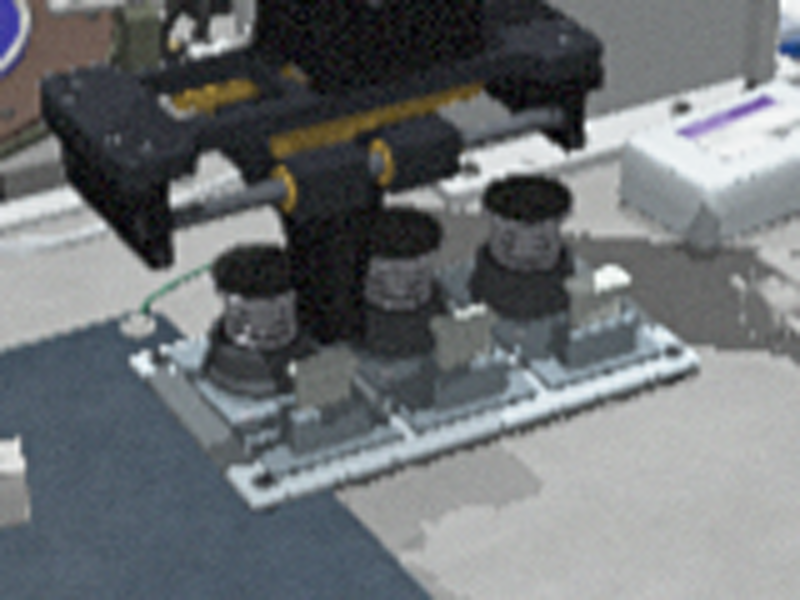

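The fingers hang just above the left tag, whose head is near crop (325,360). The pads have returned to rest. Pushing down.

```bash
python3 -m creep '[{"tx":0,"ty":0,"tz":0.01,"rx":0,"ry":0,"rz":0},{"tx":0,"ty":0,"tz":0.004,"rx":0,"ry":0,"rz":0},{"tx":0,"ty":0,"tz":0.004,"rx":0,"ry":0,"rz":0},{"tx":0,"ty":0,"tz":0.004,"rx":0,"ry":0,"rz":0},{"tx":0,"ty":0,"tz":0.002,"rx":0,"ry":0,"rz":0},{"tx":0,"ty":0,"tz":0,"rx":0,"ry":0,"rz":0}]'; python3 f.py
python3 -m creep '[{"tx":0,"ty":0,"tz":0.002,"rx":0,"ry":0,"rz":0},{"tx":0,"ty":0,"tz":0.0015,"rx":0,"ry":0,"rz":0},{"tx":0,"ty":0,"tz":0,"rx":0,"ry":0,"rz":0}]'; python3 f.py
```

```text
time_s: 13.48
tool_pos: [0.5072, 0.3874, 0.0633]
tool_rot: [180.0, 0.0, 180.0]
force: [0.5, 0.3, -0.3]
grip_width: 0.0004
F [-0.06 -0.1   0.09] sd 0.32 tip [0.5072 0.3874 0.0386] t 13.875
time_s: 14.25
tool_pos: [0.5073, 0.3874, 0.0605]
tool_rot: [180.0, 0.0, 180.0]
force: [-0.4, 0.1, 3.1]
grip_width: 0.0003
F [-0.34 -0.31  4.22] sd 0.85 tip [0.5072 0.3874 0.0355] t 14.65
```

```bash
python3 -m creep '[{"tx":0,"ty":0,"tz":0.001,"rx":0,"ry":0,"rz":0},{"tx":0,"ty":0,"tz":0.0005,"rx":0,"ry":0,"rz":0},{"tx":0,"ty":0,"tz":0,"rx":0,"ry":0,"rz":0}]'; python3 f.py
```

```text
time_s: 15.02
tool_pos: [0.5073, 0.3874, 0.0604]
tool_rot: [180.0, 0.0, 179.9]
force: [-2.7, -3.0, 12.3]
grip_width: 0.0002
F [-2.91 -2.35 12.43] sd 0.43 tip [0.5073 0.3874 0.0354] t 15.425
```

The tip stayed at 35.4 mm while the force rose from 4 to 12 N, so this is the hard stop. Retreating upward and then left for a clear look.

```bash
python3 -m creep '[{"tx":0,"ty":0,"tz":-0.01,"rx":0,"ry":0,"rz":0},{"tx":0,"ty":0,"tz":-0.04,"rx":0,"ry":0,"rz":0},{"tx":0,"ty":0,"tz":-0.04,"rx":0,"ry":0,"rz":0},{"tx":0,"ty":0,"tz":-0.04,"rx":0,"ry":0,"rz":0},{"tx":0.02,"ty":0.04,"tz":-0.02,"rx":0,"ry":0,"rz":0},{"tx":0.02,"ty":0.04,"tz":0,"rx":0,"ry":0,"rz":0},{"tx":0.02,"ty":0.04,"tz":0,"rx":0,"ry":0,"rz":0},{"tx":0,"ty":0,"tz":0,"rx":0,"ry":0,"rz":0},{"tx":0,"ty":0,"tz":0,"rx":0,"ry":0,"rz":0}]'
python3 - <<'E'
from h import *
c=env.read_camera("scene"); crop(c,160,140,320,260,5,"pics/s4.png"); cv2.imwrite("pics/sf.png",c["pixels"][:,:,::-1])
c=env.read_camera("wrist"); crop(c,0,0,512,384,1,"pics/w4.png")
E
```

```text
time_s: 16.55
tool_pos: [0.4475, 0.5064, 0.2078]
tool_rot: [-179.9, -0.0, 179.9]
force: [0.3, -1.0, -1.6]
grip_width: 0.0004
```

View pics/s4.png

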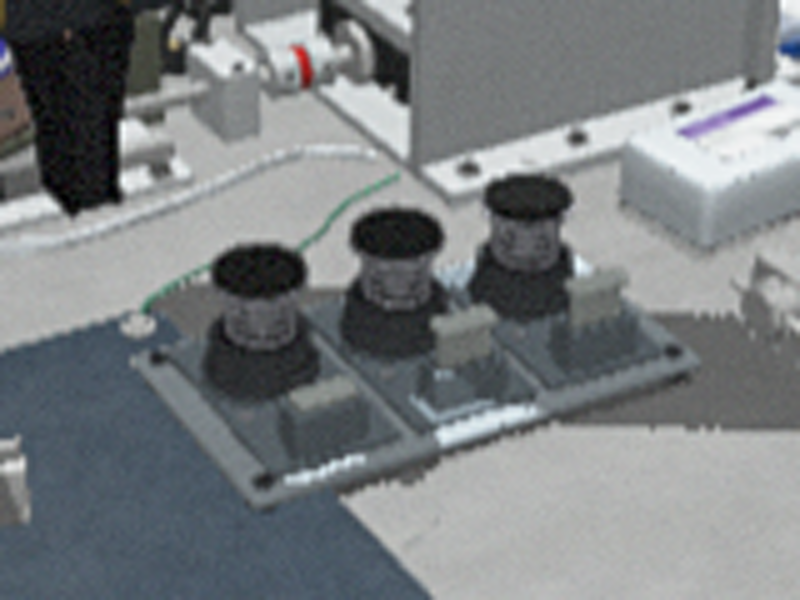

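View pics/sf.png

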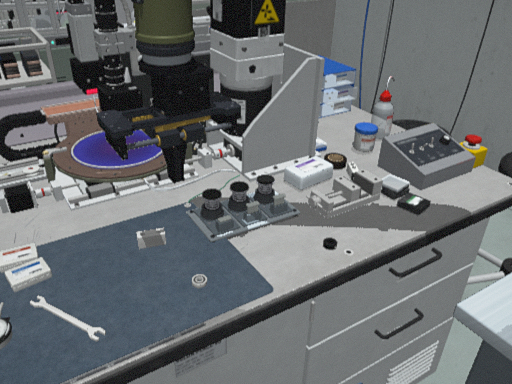

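View pics/w4.png

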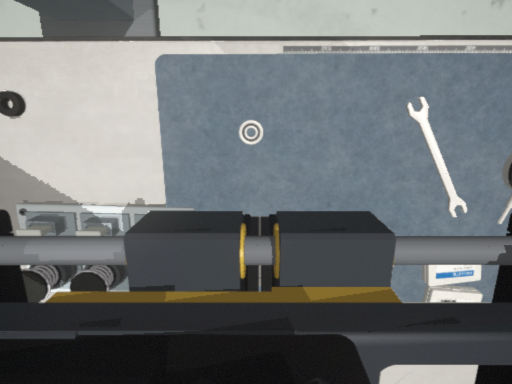

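The left tag's head now sits on its guide at scene crop (320,392). The middle tag (463,325) and right tag (597,285) are still up, and all three pads are at rest. The block (150,238), bearing (199,281) and collar (330,243) are where they started. The robot touches nothing, so I'm handing in.

```bash
python3 -c "
from cell import env
print(env.sign_off(), env.get_obs()['time_s'])"
```

```text
the job is handed in; nothing more can be done
the job is handed in; nothing more can be done
```

I pressed the three pads from left to right, about 6 mm each. The forces were 3.6 N on the left, 5.3 N in the middle and 8.2 N on the right, so the left mount is the softest. I then pushed its tag down until it stopped: the fingertips held at about 35.5 mm while the force rose from 4 to 12 N.

The last pictures show the left tag's head resting on its guide, the other two tags up and all the pads back at rest. The bearing, shaft collar and spacer block look to be where they started, and the gripper was clear of everything. I handed the job in at about 17 s, and none of my checks failed or disagreed. The first move command was refused because its rows left out some keys, and nothing moved then.

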